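Stow the jig plate and click the bed cover home

TASK

Lift the drill jig plate straight up off the gearbox's two dowels, keeping it level, and lay it flat in the open compartment of the cream machine bed. Then slide the bed's steel cover over the compartment and fully home under the hood, past its catch, and let go. Leave the bottle, the wrench and the bolt where they are.

Things in the scene. Friction and masses are not known exactly. Their poses are not given: they have to be found in the camera images.
- bed: Cream cast machine bed, 140 (x) by 334 (y) mm, bolted down. Origin on the table under the centre of its compartment; z up, +y = the way the cover closes; the bed spans y -222 to +112. Deck 60 above the table; dark guides 8 wide along both long sides, 70.5 high, with keeper strips over the cover's edges (inner gap 116).
- cover (a joint): Slide of the flat steel cover, m: 0 = closed against its hard stop, up to 0.16 = open; 0.135 to 0.155 at the start. It slides at 2 to 3 N. From about 0.009 to 0.003 a hidden spring catch resists with up to about 16 N more and pushes a half-closed cover back; past it the cover snaps to 0 and is held there. Home is below 0.003.
- cover_rib (a point): Middle of the top of the cover's pull rib, 56 (bed x) by 12 (bed y) by 20 mm high, top 85.5 above the table, at bed y = 84 mm minus the opening. The cover is 122 (x) by 150 (y) by 5 mm, top 65.5 above the table; its leading edge is 8 mm ahead of the rib's middle. Closed, the rib is 14 mm under the hood, where a gripper cannot follow.
- cover_heel (a point): Middle of the top of the cover's heel, an upright strip 80 (bed x) by 8 (bed y) by 16 mm high on its trailing edge, to push from behind (towards bed +y); top 81.5 above the table, at bed y = -54 mm minus the opening. Behind it is bare deck, 60 above the table. It comes out of the garage as the cover is pulled by its rib.
- gearbox: Aluminium gearbox housing, 140 (x) by 100 (y) by 40 mm high, bolted down, origin under its centre on the table; on top two upright steel dowels, 8 mm diameter, 26 mm tall, at x = -32 and +32; stub shaft out of its +x end.
- jig_plate: Steel jig plate, 90 (x) by 56 (y) by 10 mm, about 0.42 kg, origin at the middle of its underside; 9 mm holes at x = -32 and +32 sit over the gearbox's dowels, which stick out 16 mm above it. In its middle an upright dark bar handle, 40 (x) by 12 (y), from 10 to 40 mm above the underside. It fits the compartment with its x along bed x, either way round.
- tray_floor (a point): Centre of the open compartment's floor, 8 mm above the table, straight above the bed's origin. Inside, the compartment is 110 (bed x) by 96 (bed y) mm; its walls rise to the deck, 60 above the table.
- oil_bottle: Bystander: white plastic bottle, 52 mm diameter, 130 high, origin under it.
- wrench: Bystander: steel wrench lying on the table.
- hex_bolt: Bystander: big hex bolt standing on its head, 54 mm across, 55 high, origin under it.
- hood_edge (a point): Middle of the top edge of the cream hood that bridges the bed, on its side facing the compartment. The hood spans bed y = +70 to +112, underside 92, top 115 mm above the table; the closed cover's rib lies beneath it.
- garage_edge (a point): Middle of the top edge, on the compartment side, of the lower cream roof at the bed's other end: bed y = -222 to -156, underside 92, top 102 mm above the table. With the cover open, its tail and heel are beneath this roof.
Not all that is in view belongs to the job. Leave any blue or yellow look-alike of the jig_plate alone.

How it is judged:
On the way, in this order (a step that is already met when the one before it is completed fails the run):
1. the jig plate is off the dowels, level, above their tops (z of jig_plate in the frame of gearbox above 0.068 m and angle between jig_plate's own z axis and vertical below 0.2 rad), for 0.1 s.
2. the jig plate lies flat on the compartment's floor, let go, with the cover still open (z of jig_plate in the frame of tray_floor below 0.004 m and horizontal distance between jig_plate and tray_floor below 0.035 m and angle between jig_plate's own z axis and vertical below 0.08 rad and contact force between the fingers and jig_plate below 0.2 N and value of joint cover above 0.05 m), for 0.2 s.
3. the cover is home, past its catch (value of joint cover below 0.003 m), for 0.2 s.
At the end, for the whole second after the job is handed in: The jig plate lies at rest flat on the compartment's floor (within 4 mm of the floor, 35 mm of its centre and 0.08 rad of level), and the cover is closed to within 3 mm of its stop and let go (value of joint cover below 0.003 m and z of jig_plate in the frame of tray_floor below 0.004 m and horizontal distance between jig_plate and tray_floor below 0.035 m and angle between jig_plate's own z axis and vertical below 0.08 rad and linear speed of jig_plate below 0.02 m/s and contact force between the fingers and cover below 0.2 N); the robot touches nothing.
It fails at once if the jig plate is tipped more than about 15 degrees (angle between jig_plate's own z axis and vertical above 0.26 rad).
It fails at once if the bottle, wrench or bolt is moved more than 25 mm (distance of any of oil_bottle, wrench, hex_bolt from where it was at the start of the episode above 0.025 m).
It also fails if it takes over 64 s, if anything falls off the work surface, if the arm or the gripper's body presses on something with over 40 N, if the wrist force passes 120 N, or if a joint passes its speed limit or range.

ROBOT

A 6-joint arm with a two-finger parallel gripper is mounted at the origin on the work surface. World frame = base frame: x ahead of the robot, y to its left, z up, the work surface at z = 0. Lengths are in m, angles in rad, forces in N, time in s.
With the tool pointing down it reaches from about 0.275 to 0.85 m from the base axis. Payload 5.2 kg.
Tool frame: the origin (TCP) lies midway between the tips of the shut fingers; the grasp point (between the pads) lies 19 mm behind it; y points along the fingers, z is the direction in which the jaws open and shut, and the axes are right-handed (so a half turn about y gives the same grasp; the last joint's range is limited). The gripper opens to 85 mm and grips with 20 to 120 N. Pads are 22 mm wide; open, the fingers measure 114 mm over their backs; the gripper's body (76 mm by 85 mm) begins 54 mm behind the grasp point. The pads swing forward as they close: fully open they stand 13 mm farther back than shut.
Start: joints at [1.104, 0.259, 1.535, -0, 1.348, -0.203], TCP at [0.143, 0.531, 0.231] pointing down, gripper open.
Joint ranges: [-3.14, 3.14], [-0.91, 2.08], [0.19, 2.58], [-1.22, 4.36], [0.22, 2.71], [-3.12, 3.12]. Speed limits (rad/s): [2.57, 2.57, 3.14, 3.14, 3.14, 3.14].

INTERFACE

Orientations are given as a rotation vector (axis times angle).
In Python, from bench import arm gives the robot as it stands. Calls block until the motion is done:
- arm.movep(position, orientation): joint-space move of the TCP to a pose.
- arm.line_to(position, rot=None, feed=0.15): straight line of the TCP; rot=None keeps the orientation; feed is the mean speed in m/s.
- arm.move_j(angles): joint-space move.
- arm.move_gripper(opening, grasp_force=None): finger opening in m; grasp_force is the grip in N (None keeps the last); returns when the fingers have stopped.
- arm.dwell(seconds).
- arm.solve_ik(position, orientation): joint angles nearest the present ones, or None.
- arm.observe(): the state.
- arm.camera(name): name is "side" or "top"; returns (picture, depth): 420x560x3 uint8, red, green, blue; 420x560 float32, m along the optical axis (not along the pixel's ray), 0 where there is no reading.
- arm.camera_info(name): a dict with "mtx" (3x3 intrinsics, pixels), "k1" (the pictures are not rectified: a ray, as slopes to the right and down, at radius r is drawn at 1 + k1 r^2 times it, then the intrinsics apply), "eye" and "attitude" of the camera in the world. Camera axes: x right, y down, z forward; pixel columns grow to the right and rows downward; lengths in m; the calibration is good to about 2 mm. A picture is of the moment at which its call begins. camera_info takes no time and is no camera call.
A pose or a line that the arm cannot do raises arm.IKError and nothing moves.
- arm.hand_in(): hands the job in, once; it reports no verdict.
The state is a dict: "time_s": time; "joints": joint angles; "joint_vel": joint speeds; "joint_torque": joint torques, N m; "position": TCP position; "ee_rot": TCP orientation; "contact_force": force on the tool from outside, world axes, zero at the start; "moment": the same for the moment, N m; "width": finger opening in m.
Only numpy, scipy, OpenCV 4.12 (cv2) and the standard library are available. Lean on these libraries where they do the work, as an engineer would, in place of code of your own. Each camera call takes 0.05 s, during which the arm holds its last target.

## Working session

There is one attempt and no reset: what is moved stays moved. The work goes in short steps, each a Python script; the robot and the scene stay as the last script left them, time stands still between calls to the robot, and variables do not carry over. Pictures are saved under pics/ and viewed, and the job is handed in when it is done.

```bash
ls -la; mkdir -p pics; cat > a.py <<'E'
from bench import arm
import cv2, numpy as np
np.set_printoptions(precision=4,suppress=True)
for n in ("side","top"):
    p,d=arm.camera(n); np.savez(f"{n}0.npz",p=p,d=d)
    cv2.imwrite(f"pics/{n}0.png",p[:,:,::-1])
    print(n,arm.camera_info(n))
print(arm.observe())
E
python3 a.py
```

```text
total 12
drwxr-xr-x  3 agent agent 4096 Dec  6 22:10 .
drwxr-xr-x 23 root  root  4096 Dec  6 22:10 ..
drwxr-xr-x  2 agent agent 4096 Dec  6 22:10 pics
side {'mtx': array([[387.6957,   0.    , 274.9358],
       [  0.    , 387.6957, 208.9044],
       [  0.    ,   0.    ,   1.    ]]), 'k1': -0.04513348280551322, 'eye': array([ 0.3609, -0.6062,  0.6453]), 'attitude': array([-2.2342,  0.2825, -0.128 ])}
top {'mtx': array([[443.3903,   0.    , 282.4677],
       [  0.    , 443.3903, 206.9944],
       [  0.    ,   0.    ,   1.    ]]), 'k1': -0.12860510575311682, 'eye': array([0.4354, 0.0495, 1.1725]), 'attitude': array([-2.1814,  2.1634, -0.1044])}
{'time_s': 0.1, 'joints': array([ 1.1042,  0.2592,  1.536 ,  0.    ,  1.348 , -0.2028]), 'joint_vel': array([ 0.0007,  0.0001, -0.0015,  0.0015,  0.0003, -0.0006]), 'joint_torque': array([  0.0029, -44.6969, -29.1248,  -0.0003,   0.0062,  -0.0001]), 'position': array([0.1432, 0.5305, 0.2306]), 'ee_rot': array([-1.5624,  0.2076, -0.2067]), 'contact_force': array([-0.2199,  0.3366, -0.1895]), 'moment': array([-0.0025,  0.0003, -0.0144]), 'width': 0.08551657925237507}
```

View pics/top0.png

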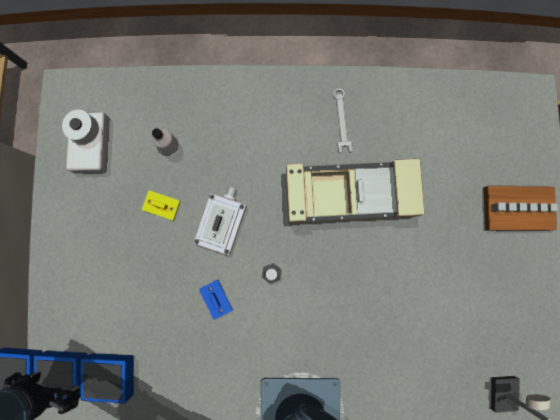

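View pics/side0.png

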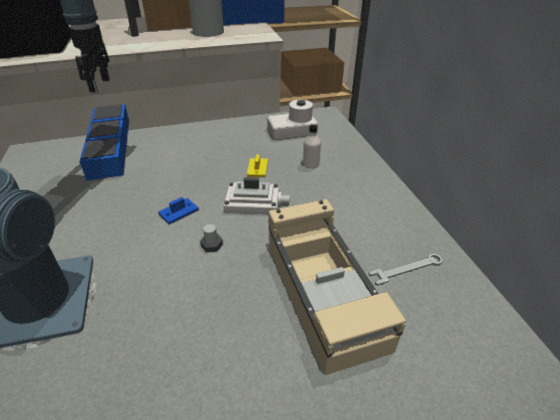

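The top view shows the bed at (285–425, 160–225) with its hood on the left (+y) and garage on the right. The grey plate is on the gearbox at (220, 223), with yellow and blue decoys at (160, 205) and (215, 300). The bolt is at (271, 272), the bottle at (163, 140) and the wrench at (342, 120). Next I'll measure from enlarged crops.

```bash
cat > h.py <<'E'
from bench import arm
import cv2, numpy as np
from scipy.spatial.transform import Rotation as R
np.set_printoptions(precision=4,suppress=True)
def ray(n,uv):
    c=arm.camera_info(n); k=c["mtx"]
    u=cv2.undistortPoints(np.float64(uv).reshape(-1,1,2),k,np.array([c["k1"],0,0,0.]),).reshape(-1,2)
    d=np.c_[u,np.ones(len(u))]@R.from_rotvec(c["attitude"]).as_matrix().T
    return c["eye"],d
def onplane(n,uv,z):
    e,d=ray(n,uv); return e+d*((z-e[2])/d[:,2])[:,None]
def cloud(n,depth):
    h,w=depth.shape; v,u=np.mgrid[:h,:w]
    e,d=ray(n,np.c_[u.ravel(),v.ravel()]); P=e+d*depth.reshape(-1,1)
    return P.reshape(h,w,3)
E
cat > b.py <<'E'
from h import *
t=np.load("top0.npz"); s=np.load("side0.npz")
a=cv2.resize(t["p"][155:265,180:260],None,fx=5,fy=5,interpolation=cv2.INTER_CUBIC)
b=cv2.resize(t["p"][150:235,275:430],None,fx=5,fy=5,interpolation=cv2.INTER_CUBIC)
cv2.imwrite("pics/ta.png",a[:,:,::-1]);cv2.imwrite("pics/tb.png",b[:,:,::-1])
c=cv2.resize(s["p"][165:225,210:300],None,fx=8,fy=8,interpolation=cv2.INTER_CUBIC)
d=cv2.resize(s["p"][195:370,260:410],None,fx=3.4,fy=3.4,interpolation=cv2.INTER_CUBIC)
cv2.imwrite("pics/sa.png",c[:,:,::-1]);cv2.imwrite("pics/sb.png",d[:,:,::-1])
for n,f in(("top",t),("side",s)):
    P=cloud(n,f["d"]); np.save(n+"_P.npy",P)
P=np.load("top_P.npy")
for u,v in((220,223),(225,205),(300,190),(410,190),(375,190),(330,190),(330,300),(271,273)): print(u,v,P[v,u])
E
python3 b.py
```

```text
220 223 [0.501  0.2078 0.0517]
225 205 [0.5483 0.1976 0.0389]
300 190 [0.5781 0.0079 0.1178]
410 190 [ 0.5823 -0.2628  0.1063]
375 190 [ 0.5869 -0.1842  0.0662]
330 190 [ 0.5932 -0.0757  0.0116]
330 300 [ 0.304  -0.0772 -0.0007]
271 273 [0.3765 0.077  0.054 ]
```

View pics/ta.png

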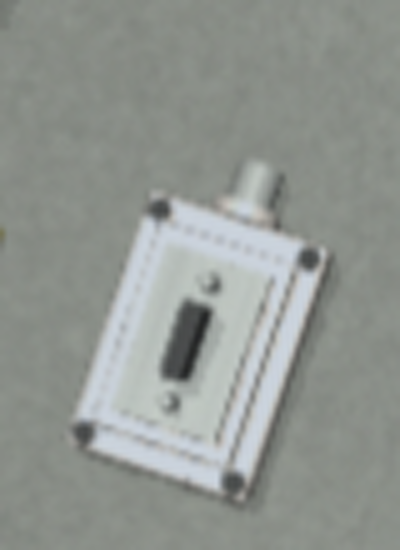

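View pics/tb.png

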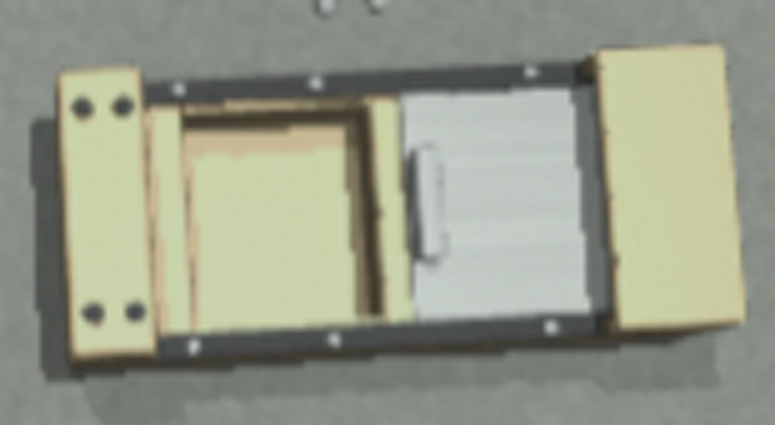

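View pics/sa.png

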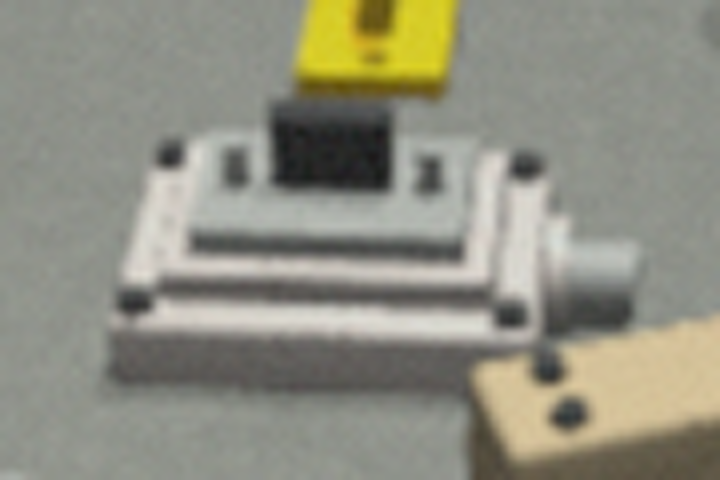

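View pics/sb.png

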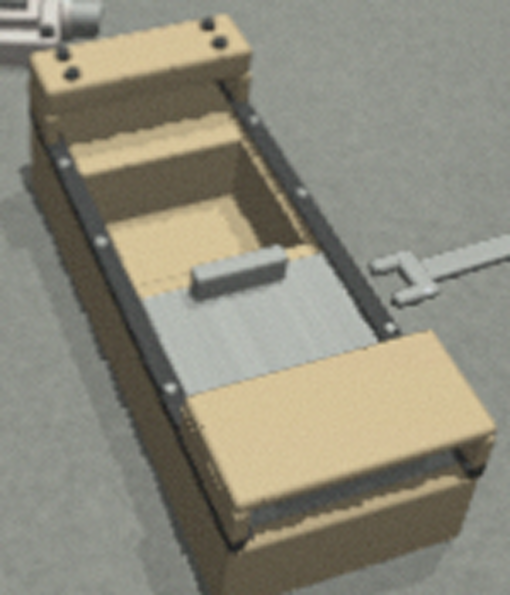

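Both crops are clear. In the top crop the plate's dark handle is near full-image (217, 223) and the gearbox outline spans about (195–245, 193–255). The bed hood is at (287–306, 163–221), the garage at (394–423, 159–215) and the rib at (361, 190). Next come poses from colour and height masks.

```bash
cat > c.py <<'E'
from h import *
def rect(n,mask,z,tag):
    mask=mask.astype(np.uint8)
    k,l,st,ce=cv2.connectedComponentsWithStats(mask,connectivity=4)
    i=1+np.argmax(st[1:,4]); v,u=np.nonzero(l==i)
    # pixel corners for full extent
    uv=np.concatenate([np.c_[u+a,v+b] for a in(-.5,.5) for b in(-.5,.5)])
    X=onplane(n,uv,z)[:,:2]
    (c,wh,ang)=cv2.minAreaRect((X*1000).astype(np.float32))
    cen=onplane(n,[[u.mean(),v.mean()]],z)[0]
    print(n,tag,"n",len(u),"rect c",np.array(c),"wh",np.array(wh),"ang",round(ang,2),"centroid",cen*1000)
for n in("top","side"):
    f=np.load(n+"0.npz"); P=np.load(n+"_P.npy"); p=f["p"].astype(int); X,Y,Z=P[...,0],P[...,1],P[...,2]
    ok=f["d"]>0; g=p.max(2); sat=p.max(2)-p.min(2)
    near=ok&(np.hypot(X-.5,Y-.205)<.04)
    rect(n,near&(g<85)&(Z>.066),.08,"handle")
    gb=ok&(np.hypot(X-.5,Y-.205)<.095)&(Z>.03)
    rect(n,gb&(Z<.095)&(Z>.046)&(Z<.060)&(sat<35)&(g>100),.05,"plate")
    rect(n,gb&(Z>.028)&(sat<40)&(g>100),.04,"gearbox")
    bed=ok&(abs(X-.585)<.11)&(abs(Y+.13)<.2)
    rect(n,bed&(Z>.109)&(Y>-.04),.115,"hood")
    rect(n,bed&(Z>.096)&(Z<.112)&(Y<-.15),.102,"garage")
    rect(n,bed&(Z>.0755)&(Z<.095)&(abs(Y+.15)<.035)&(abs(X-.585)<.045),.0855,"rib")
    fl=bed&(Z<.02)&(abs(X-.585)<.05)&(sat>35)
    rect(n,fl,.008,"floor")
E
python3 c.py
```

```text
top handle n 65 rect c [499.345  212.4454] wh [14.0823 38.3707] ang 71.06 centroid [499.4778 212.2998  80.    ]
top plate n 628 rect c [501.825  214.1579] wh [60.2224 92.6688] ang 71.88 centroid [501.2597 213.6235  50.    ]
top gearbox n 1172 rect c [501.8437 213.7408] wh [ 87.2201 115.5417] ang 75.42 centroid [500.9522 213.3949  40.    ]
top hood n 979 rect c [574.1658  17.7014] wh [139.8139  44.4611] ang 3.51 centroid [573.7106  17.8324 115.    ]
top garage n 1468 rect c [ 591.6094 -260.4279] wh [141.42    69.2788] ang 3.33 centroid [ 591.1323 -260.3441  102.    ]
top rib n 115 rect c [ 582.6863 -143.7672] wh [15.0258 55.2959] ang 89.43 centroid [ 582.5496 -143.8118   85.5   ]
top floor n 1184 rect c [584.4172 -72.0239] wh [101.647   90.0203] ang 0.62 centroid [583.9163 -72.031    8.    ]
side handle n 81 rect c [499.6405 200.5631] wh [31.3243 39.4593] ang 75.24 centroid [499.6045 201.283   80.    ]
side plate n 322 rect c [500.4018 212.8189] wh [64.1363 93.6856] ang 72.24 centroid [498.7298 205.9717  50.    ]
side gearbox n 629 rect c [505.033  224.2499] wh [112.5516 122.6255] ang 77.62 centroid [499.5892 209.8486  40.    ]
side hood n 866 rect c [573.426  13.074] wh [143.1267  51.4039] ang 3.55 centroid [571.5109  12.9417 115.    ]
side garage n 2830 rect c [ 590.1903 -264.5929] wh [143.3385  70.031 ] ang 3.32 centroid [ 587.288  -266.1245  102.    ]
side rib n 216 rect c [ 582.7133 -148.1176] wh [60.9033 21.8759] ang 4.32 centroid [ 581.7741 -148.1947   85.5   ]
side floor n 714 rect c [587.6462 -51.7398] wh [93.7458 59.2066] ang 3.53 centroid [585.662 -51.816   8.   ]
```

Measurements, which agree between the two views to 1–4 mm:

| Item | Position (x, y), m | Yaw |
|---|---|---|
| Plate | (0.5005, 0.213) | −18.2° |
| Bed centre | (0.580, −0.0722) | 3.5° |
| Rib | near y = −0.144 (opening ≈ 0.155) | – |

Next I'll check that the arm can reach each pose.

```bash
cat >> h.py <<'E'
def rot(phi):  # tool down, jaw axis (tool z) at phi degrees in world xy
    p=np.radians(phi); y=np.array([0,0,-1.]); z=np.array([np.cos(p),np.sin(p),0]); 
    return R.from_matrix(np.c_[np.cross(y,z),y,z]).as_rotvec()
PL=np.array([.5003,.2132]); PY=-18.3
BC=np.array([.580,-.0722]); BY=3.5
def bed(x,y,z):
    c,s=np.cos(np.radians(BY)),np.sin(np.radians(BY))
    return np.array([BC[0]+c*x-s*y,BC[1]+s*x+c*y,z])
def st(t=""):
    o=arm.observe(); print(t,"t",round(o["time_s"],2),"pos",o["position"],"F",o["contact_force"],"w",round(o["width"],4)); return o
E
python3 - <<'E'
from h import *
o=arm.observe(); print(R.from_rotvec(o["ee_rot"]).as_matrix())
for f in(0,180):
    for p,q in((np.r_[PL,.2],PY+90+f),(np.r_[PL,.054],PY+90+f),(bed(0,0,.2),BY+90+f),(bed(0,0,.022),BY+90+f),(bed(0,-71,.07),BY+90+f),(bed(0,-130,.15),BY+90+f),(bed(0,-72,.067),BY+90+f)):
        print(f,p,arm.solve_ik(p,rot(q)))
E
```

```text
[[ 0.9654 -0.0008  0.2608]
 [-0.2608 -0.0015  0.9654]
 [-0.0004 -1.     -0.0016]]
0 [0.5003 0.2132 0.2   ] [ 0.1977  0.2707  1.5977 -0.      1.2732 -1.0537]
0 [0.5003 0.2132 0.054 ] [ 0.1977  0.431   1.7681 -0.      0.9425 -1.0537]
0 [ 0.58   -0.0722  0.2   ] [-0.3146  0.3419  1.4972 -0.      1.3025 -1.9465]
0 [ 0.58   -0.0722  0.022 ] [-0.3146  0.5328  1.6886 -0.      0.9202 -1.9465]
0 [  4.9144 -70.9398   0.07  ] None
0 [   8.5163 -129.8297    0.15  ] None
0 [  4.9755 -71.9379   0.067 ] None
180 [0.5003 0.2132 0.2   ] [ 0.1977  0.2707  1.5977 -0.      1.2732  2.0879]
180 [0.5003 0.2132 0.054 ] [ 0.1977  0.431   1.7681 -0.      0.9425  2.0879]
180 [ 0.58   -0.0722  0.2   ] [-0.3146  0.3419  1.4972 -0.      1.3025  1.1951]
180 [ 0.58   -0.0722  0.022 ] [-0.3146  0.5328  1.6886 -0.      0.9202  1.1951]
180 [  4.9144 -70.9398   0.07  ] None
180 [   8.5163 -129.8297    0.15  ] None
180 [  4.9755 -71.9379   0.067 ] None
```

The reach is fine (the `None` results were only my mm/m mix-up). Next I go above the handle and grasp it.

```bash
python3 - <<'E'
from h import *
r=rot(PY+90)
arm.movep(np.r_[PL,.19],r); st("above")
arm.move_gripper(.045,60)
arm.line_to(np.r_[PL,.085],feed=.2); arm.line_to(np.r_[PL,.055],feed=.06); st("down")
for n in("top","side"):
    p,d=arm.camera(n)
    q=p[150:270,160:300] if n=="top" else p[120:240,190:330]
    cv2.imwrite(f"pics/{n}1.png",cv2.resize(q,None,fx=4,fy=4,interpolation=cv2.INTER_CUBIC)[:,:,::-1])
E
```

```text
above t 1.85 pos [0.4999 0.2141 0.1901] F [0.2258 0.1579 0.1268] w 0.0858
down t 3.65 pos [0.5002 0.2132 0.0548] F [-0.1559 -0.0694  0.1155] w 0.0449
```

View pics/side1.png

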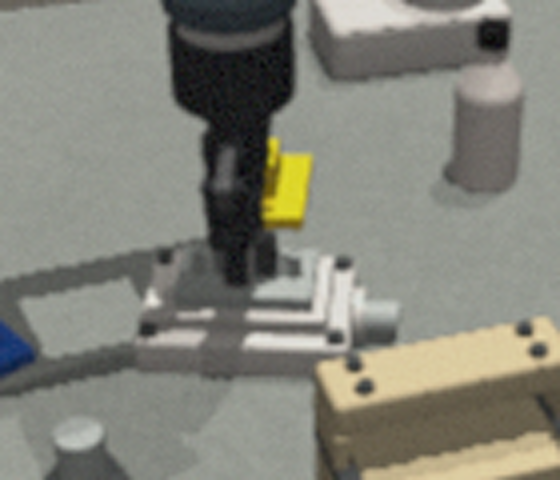

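View pics/top1.png

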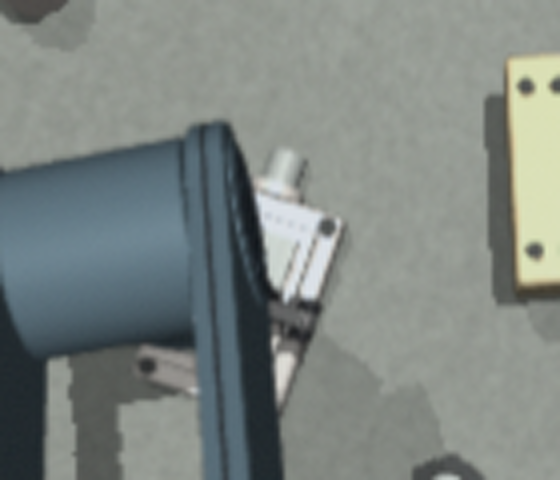

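Side view: the near finger straddles the handle at crop (240, 260), with the handle showing just to its right at (265, 250). There was no contact on the way down. I'll close, check, and lift.

```bash
python3 - <<'E'
from h import *
arm.move_gripper(0.0,70); arm.dwell(.2); o=st("closed")
if .008<o["width"]<.016:
    arm.line_to(np.r_[o["position"][:2],.0565],feed=.02); st("nudge")
    arm.line_to(np.r_[o["position"][:2],.075],feed=.05); st("l1")
    arm.line_to(np.r_[o["position"][:2],.20],feed=.12); st("up")
    for n in("top","side"):
        p,d=arm.camera(n)
        cv2.imwrite(f"pics/{n}2.png",cv2.resize(p[120:240,160:330] if n=="top" else p[90:240,170:350],None,fx=4,fy=4,interpolation=cv2.INTER_CUBIC)[:,:,::-1])
E
```

```text
closed t 4.35 pos [0.5007 0.2136 0.0555] F [0.6065 2.3611 4.9473] w 0.0111
nudge t 4.6 pos [0.5005 0.2135 0.0561] F [ 0.8251  2.7912 -1.3483] w 0.0106
l1 t 5.12 pos [0.5006 0.2135 0.0752] F [ 0.5867  0.9974 -2.6063] w 0.0109
up t 6.31 pos [0.5    0.2133 0.199 ] F [ 0.1689 -0.1097 -4.8753] w 0.0106
```

View pics/side2.png

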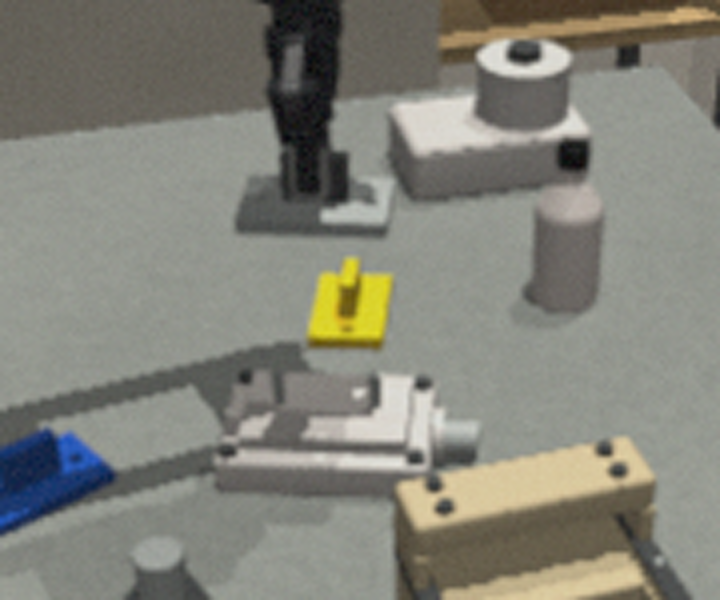

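The plate is held level and clear of the dowels: in the side crop it sits at (237–393, 175–235), and the dowels no longer hold it. Now I carry it over the compartment.

```bash
sed -i 's/return np.array(\[BC\[0\]+c\*x/x,y=x\/1000,y\/1000; return np.array([BC[0]+c*x/' h.py; python3 - <<'E'
from h import *
print(bed(0,0,.2),bed(0,-72,.2))
arm.line_to(bed(0,0,.2),rot=rot(BY+90),feed=.12); st("over")
arm.line_to(bed(0,0,.14),feed=.12); arm.dwell(.3); st("low")
for n in("top","side"):
    p,d=arm.camera(n); np.savez(f"{n}3.npz",p=p,d=d)
    cv2.imwrite(f"pics/{n}3.png",cv2.resize(p[120:250,260:440] if n=="top" else p[170:330,250:410],None,fx=3.7,fy=3.7,interpolation=cv2.INTER_CUBIC)[:,:,::-1])
E
```

```text
[ 0.58   -0.0722  0.2   ] [ 0.5844 -0.1441  0.2   ]
over t 9.03 pos [ 0.5799 -0.0717  0.2001] F [-0.0451 -0.5365 -3.2587] w 0.0106
low t 9.98 pos [ 0.5804 -0.0723  0.1408] F [-0.1047 -0.1069 -2.4759] w 0.0106
```

View pics/side3.png

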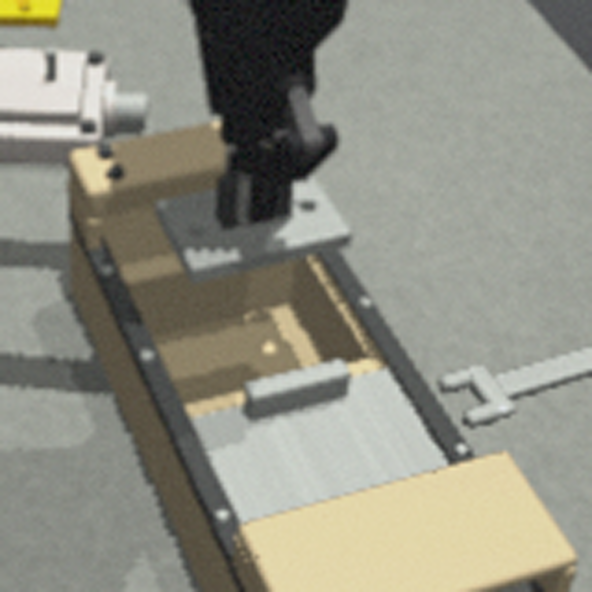

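View pics/top3.png

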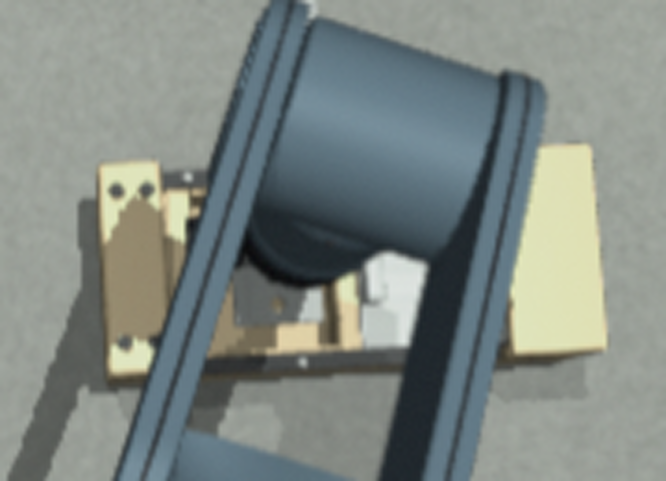

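The plate hangs level over the compartment. In the side crop its top-face corners are near (190, 268), (348, 232) and (160, 203). I'll convert those corners to check centring.

```bash
python3 - <<'E'
from h import *
f=np.array([[190,266],[350,232],[158,203],[310,180]])/3.7+[250,170]
X=onplane("side",f,.1353); print(X)
c,s=np.cos(np.radians(BY)),np.sin(np.radians(BY))
D=X[:,:2]-BC; print(np.c_[c*D[:,0]+s*D[:,1],-s*D[:,0]+c*D[:,1]]*1000)
E
```

```text
[[ 0.5383 -0.1012  0.1353]
 [ 0.6275 -0.0979  0.1353]
 [ 0.5362 -0.0501  0.1353]
 [ 0.6224 -0.0528  0.1353]]
[[-43.4202 -26.4445]
 [ 45.8573 -28.5372]
 [-42.4045  24.7728]
 [ 43.4795  16.8075]]
```

The plate is centred on the compartment to about 1–2 mm. I'll lower it to the floor and watch the force.

```bash
python3 - <<'E'
from h import *
arm.line_to(bed(-1,0,.06),feed=.1); st()
arm.line_to(bed(-1,0,.029),feed=.05); o=st(); f0=o["contact_force"][2]
z=.027
while z>.0205:
    arm.line_to(bed(-1,0,z),feed=.02); o=st(f"z{z:.4f}")
    if o["contact_force"][2]-f0>5: break
    z-=.001
arm.move_gripper(.030); arm.dwell(.2); st("open")
for n in("side",):
    p,d=arm.camera(n)
    cv2.imwrite(f"pics/{n}4.png",cv2.resize(p[170:330,250:410],None,fx=3.7,fy=3.7,interpolation=cv2.INTER_CUBIC)[:,:,::-1])
E
```

```text
t 11.03 pos [ 0.5796 -0.0724  0.0606] F [ 0.8955  0.4275 -2.5721] w 0.0109
 t 11.8 pos [ 0.5791 -0.0723  0.029 ] F [ 0.6722  0.6457 -2.8952] w 0.0108
z0.0270 t 12.05 pos [ 0.5791 -0.0723  0.0271] F [ 0.24    0.8786 -3.237 ] w 0.0105
z0.0260 t 12.3 pos [ 0.579  -0.0723  0.026 ] F [-0.4648 -0.6636 -3.9684] w 0.0108
z0.0250 t 12.55 pos [ 0.5789 -0.0722  0.0249] F [-0.0899 -0.3411 -2.7473] w 0.0102
z0.0240 t 12.8 pos [ 0.5789 -0.0722  0.0239] F [-0.1208  0.0501 -3.9188] w 0.0104
z0.0230 t 13.05 pos [ 0.5792 -0.0723  0.0235] F [-2.1503  0.6833  1.9512] w 0.0107
z0.0220 t 13.3 pos [ 0.5792 -0.0723  0.0235] F [-3.893   1.3016  9.3795] w 0.0105
open t 13.82 pos [ 0.579  -0.0723  0.0218] F [-0.3354 -0.2437 -0.1319] w 0.0301
```

View pics/side4.png

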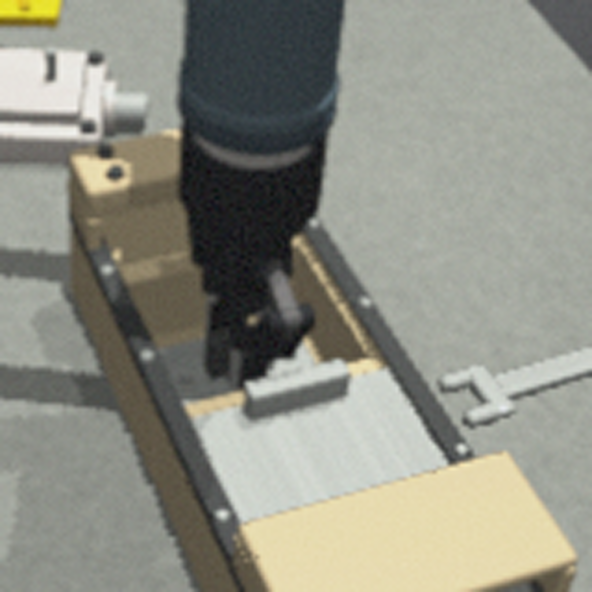

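The floor contact came at the expected height (0.0235) and the fingers are open. I'll retreat straight up, look at the plate, then go to the rib.

```bash
python3 - <<'E'
from h import *
arm.dwell(.2)
arm.line_to(bed(-1,0,.08),feed=.08); st("up")
arm.line_to(bed(0,0,.2),feed=.2)
arm.line_to(bed(0,-105,.26),feed=.25)
for n in("side","top"):
    p,d=arm.camera(n); np.savez(f"{n}5.npz",p=p,d=d)
    cv2.imwrite(f"pics/{n}5.png",cv2.resize(p[140:240,270:440] if n=="top" else p[170:370,250:430],None,fx=3.,fy=3.,interpolation=cv2.INTER_CUBIC)[:,:,::-1])
P=cloud("side",np.load("side5.npz")["d"]); np.save("s5P.npy",P)
E
```

```text
up t 14.95 pos [ 0.5786 -0.0722  0.0796] F [-0.1268  0.4882 -0.4157] w 0.0297
```

View pics/side5.png

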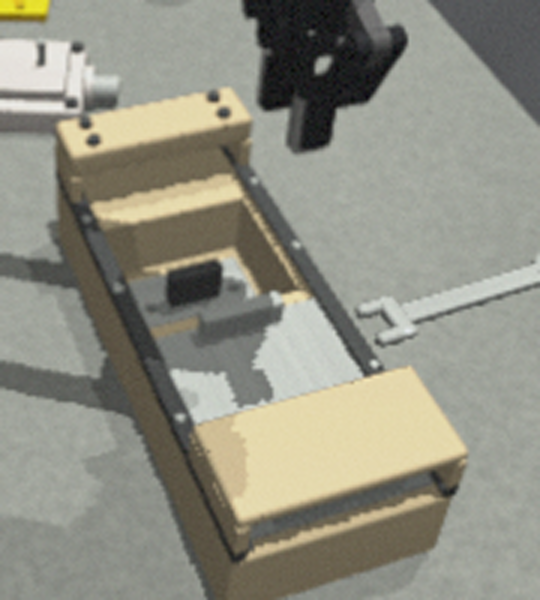

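View pics/top5.png

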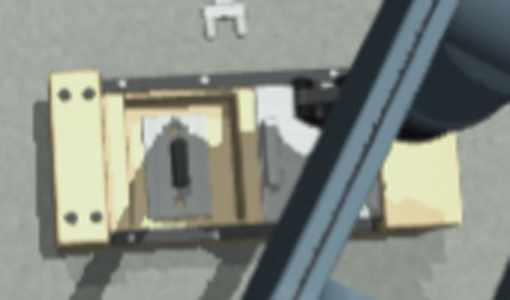

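The plate lies flat in the compartment: its handle is at side crop (195, 283) and top crop (178, 163), roughly central. Now I grip the rib.

```bash
python3 - <<'E'
from h import *
arm.line_to(bed(0,-71.5,.15),feed=.25)
arm.move_gripper(.045,30)
arm.line_to(bed(0,-71.5,.0705),feed=.1); st("down")
arm.move_gripper(0,30); arm.dwell(.2); o=st("grip")
if .008<o["width"]<.018:
    for y in(-60,-30,0,25,42):
        arm.line_to(bed(0,y,.0705),feed=.06); st(f"y{y}")
    arm.move_gripper(.03); arm.dwell(.1)
p,d=arm.camera("side")
cv2.imwrite("pics/side6.png",cv2.resize(p[170:370,250:430],None,fx=3.,fy=3.,interpolation=cv2.INTER_CUBIC)[:,:,::-1])
E
```

```text
down t 18.28 pos [ 0.5849 -0.1438  0.0711] F [-0.7421  0.9396  0.2481] w 0.0447
grip t 18.88 pos [ 0.5848 -0.1439  0.0713] F [-1.9076 -0.0279  6.0956] w 0.011
y-60 t 19.22 pos [ 0.5841 -0.1315  0.0713] F [-0.8603  2.1383  6.4594] w 0.0108
y-30 t 19.87 pos [ 0.5823 -0.1015  0.0713] F [-1.2202  2.1648  6.7393] w 0.0108
y0 t 20.52 pos [ 0.5805 -0.0716  0.0713] F [-0.6162  1.5357  6.4033] w 0.0111
y25 t 21.08 pos [ 0.579  -0.0465  0.0713] F [-0.2645  2.0621  6.2937] w 0.0111
y42 t 21.52 pos [ 0.5783 -0.0333  0.0715] F [ -0.227  -12.5265   6.1673] w 0.0106
```

View pics/side6.png

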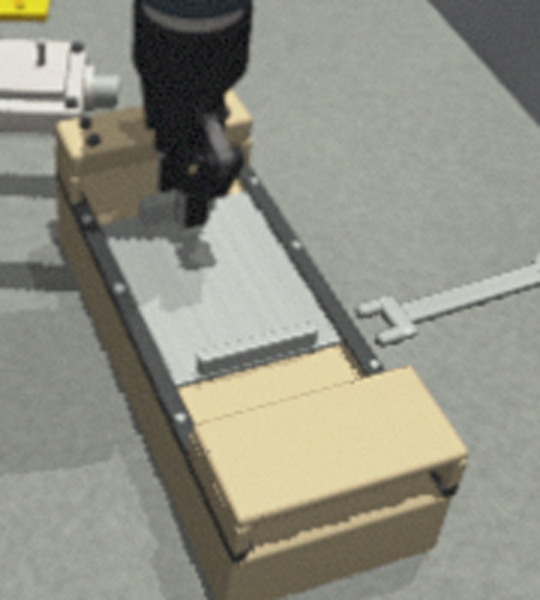

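The cover has been pulled to about 45 mm open, with the heel clear of the garage at side crop (258, 350). The fingers brushed the hood at 12.5 N and stopped there. I'll back off, lift, turn the jaws 90° so the fingers are slimmer along the push, and go behind the heel.

```bash
python3 - <<'E'
from h import *
o=st("now")
arm.line_to(bed(0,36,.0713),feed=.04); st("back")
arm.line_to(bed(0,36,.16),feed=.15); st("up")
arm.move_gripper(0,40)
for ph in(BY,BY+180):
    q=arm.solve_ik(bed(0,-122,.16),rot(ph)); print(ph,q)
p,d=arm.camera("side"); P=cloud("side",d)
E
```

```text
now t 21.99 pos [ 0.5809 -0.0378  0.0739] F [ -1.4662 -25.7557  13.1945] w 0.0295
back t 22.29 pos [ 0.5801 -0.039   0.0732] F [ 0.9087 -9.0463  8.5214] w 0.0298
up t 23.03 pos [ 0.5769 -0.0357  0.1588] F [ 0.3007  0.2208 -0.6636] w 0.0302
3.5 [-0.499   0.4327  1.4621  0.      1.2468 -0.5601]
183.5 [-0.499   0.4327  1.4621 -0.      1.2468  2.5815]
```

```bash
python3 - <<'E'
from h import *
arm.line_to(bed(0,36,.2),feed=.2)
arm.movep(bed(0,-124,.2),rot(BY)); st("over")
arm.line_to(bed(0,-124,.15),feed=.2)
for n in("side","top"):
    p,d=arm.camera(n); np.savez(n+"7.npz",p=p,d=d)
    cv2.imwrite(f"pics/{n}7.png",cv2.resize(p[140:240,270:440] if n=="top" else p[170:370,250:430],None,fx=3.,fy=3.,interpolation=cv2.INTER_CUBIC)[:,:,::-1])
E
```

```text
over t 25.03 pos [ 0.5872 -0.1954  0.1992] F [-0.3323 -0.0199  1.0128] w 0.0001
```

View pics/side7.png

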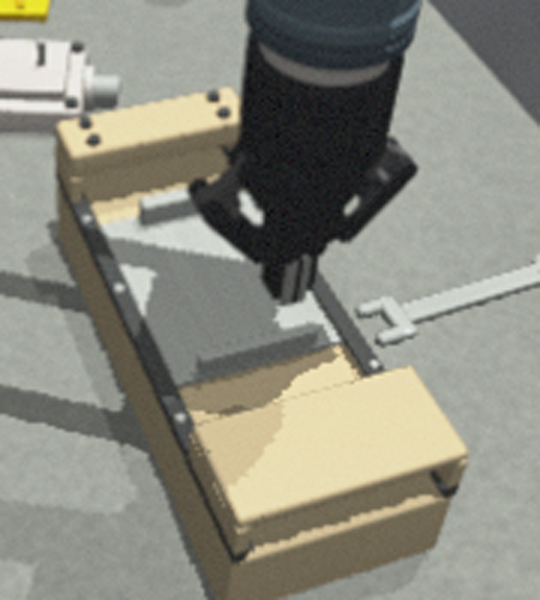

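View pics/top7.png

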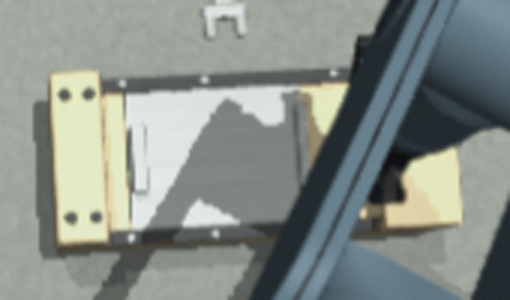

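The rib is now near the hood at top crop (140, 158). The heel is at top crop (298, 140), with bare deck between it and the garage. I'll convert those to bed coordinates before descending.

```bash
python3 - <<'E'
from h import *
c,s=np.cos(np.radians(BY)),np.sin(np.radians(BY))
def tb(X): D=X[:,:2]-BC; return np.c_[c*D[:,0]+s*D[:,1],-s*D[:,0]+c*D[:,1]]*1000
g=lambda q,o,f:np.array(q)/f+o
print("rib top",tb(onplane("top",g([[140,158]],[270,140],3),.0855)))
print("heel top",tb(onplane("top",g([[298,140]],[270,140],3),.0815)))
# side: heel top ends mid-line
print("heel side",tb(onplane("side",g([[203,362],[316,328]],[250,170],3),.0815)))
print("rib side",tb(onplane("side",g([[143,205]],[250,170],3),.0855)))
E
```

```text
rib top [[-1.5481 37.6947]]
heel top [[  7.2243 -95.2324]]
heel side [[ -38.9484 -104.9984]
 [  39.3553 -102.1346]]
rib side [[-26.652   34.2301]]
```

```bash
python3 - <<'E'
from h import *
arm.line_to(bed(0,-125,.09),feed=.15); st()
arm.line_to(bed(0,-125,.067),feed=.05); o=st("down")
if abs(o["contact_force"][2])<5:
    for y in(-110,-95,-85,-80):
        arm.line_to(bed(0,y,.067),feed=.06); st(f"y{y}")
E
```

```text
t 26.08 pos [ 0.5883 -0.1973  0.091 ] F [ 0.4024 -1.3139  0.313 ] w -0.0001
down t 26.69 pos [ 0.5875 -0.1969  0.0667] F [-0.6981  0.5596  0.2168] w 0.0002
y-110 t 27.09 pos [ 0.5867 -0.1813  0.0672] F [-0.5805  0.4176 -0.8041] w 0.0002
y-95 t 27.49 pos [ 0.5857 -0.1662  0.067 ] F [-0.4029  0.6393 -0.6175] w 0.0003
y-85 t 27.81 pos [ 0.585  -0.1563  0.0669] F [-0.3416  0.3837 -0.1346] w 0.0003
y-80 t 28.06 pos [ 0.5848 -0.1516  0.0669] F [-0.3712  0.5367  0.1017] w 0.0002
```

The forces don't clearly show contact, so I'll look.

```bash
python3 - <<'E'
from h import *
for n in("side","top"):
    p,d=arm.camera(n); np.savez(n+"8.npz",p=p,d=d)
    cv2.imwrite(f"pics/{n}8.png",cv2.resize(p[140:240,270:440] if n=="top" else p[170:370,250:430],None,fx=3.,fy=3.,interpolation=cv2.INTER_CUBIC)[:,:,::-1])
E
```

```text
(no output)
```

View pics/side8.png

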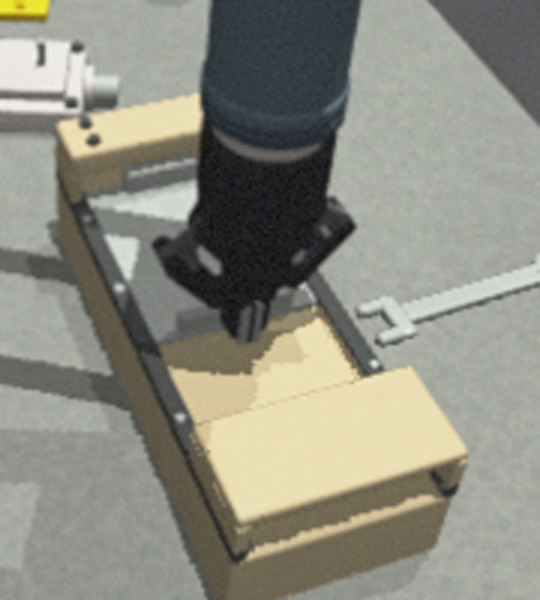

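View pics/top8.png

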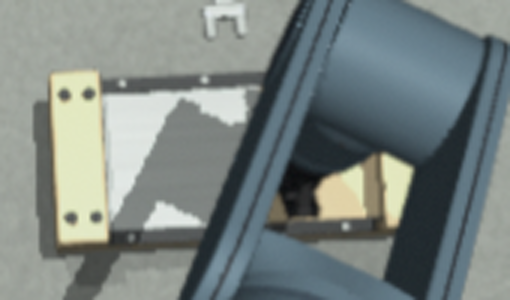

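The cover has moved with the fingers: the heel sits just ahead of them at side crop (240, 315), and the rib is nearly under the hood. I'll keep pushing through the catch in small steps and stop on force.

```bash
python3 - <<'E'
from h import *
y=-79.
while y<=-60:
    arm.line_to(bed(0,y,.067),feed=.03); o=st(f"y{y}")
    act=-np.sin(np.radians(BY))*(o["position"][0]-BC[0])+np.cos(np.radians(BY))*(o["position"][1]-BC[1])
    print("   act %.1f"%(act*1000))
    if abs(o["contact_force"][1])>30: break
    y+=1
E
```

```text
y-79.0 t 28.41 pos [ 0.5848 -0.1512  0.067 ] F [-0.4765 -0.8374 -0.0307] w 0.0002
   act -79.1
y-78.0 t 28.66 pos [ 0.5848 -0.1509  0.067 ] F [-1.357  -5.5162 -1.6204] w 0.0
   act -78.8
y-77.0 t 28.91 pos [ 0.5848 -0.1505  0.067 ] F [-0.2473 -7.2993 -2.6055] w -0.0001
   act -78.5
y-76.0 t 29.16 pos [ 0.5848 -0.1503  0.067 ] F [ -0.8122 -10.2958  -3.4868] w -0.0
   act -78.3
y-75.0 t 29.41 pos [ 0.5848 -0.1502  0.0671] F [ -0.0882 -12.666   -4.1165] w -0.0004
   act -78.1
y-74.0 t 29.66 pos [ 0.5848 -0.15    0.0671] F [ -0.9251 -15.2898  -4.0377] w 0.0002
   act -78.0
y-73.0 t 29.91 pos [ 0.5847 -0.1489  0.0671] F [ -1.2088 -14.1511  -4.1816] w 0.0001
   act -76.9
y-72.0 t 30.16 pos [ 0.5845 -0.1456  0.067 ] F [ 0.0778 -7.2872 -2.6338] w 0.0001
   act -73.6
y-71.0 t 30.41 pos [ 0.5843 -0.1432  0.067 ] F [-0.4343 -3.5065 -0.949 ] w -0.0001
   act -71.1
y-70.0 t 30.66 pos [ 0.5843 -0.1428  0.067 ] F [-0.6139 -6.1066 -1.4518] w -0.0003
   act -70.7
y-69.0 t 30.91 pos [ 0.5843 -0.1428  0.067 ] F [-1.0421 -8.2076 -2.5189] w -0.0002
   act -70.7
y-68.0 t 31.16 pos [ 0.5843 -0.1427  0.0671] F [ -0.7573 -12.6011  -3.6409] w 0.0001
   act -70.6
y-67.0 t 31.41 pos [ 0.5844 -0.1427  0.0671] F [ -0.2439 -14.6327  -3.4837] w -0.0004
   act -70.6
y-66.0 t 31.66 pos [ 0.5844 -0.1427  0.0671] F [ -1.0018 -18.2867  -5.0973] w -0.0001
   act -70.6
y-65.0 t 31.91 pos [ 0.5844 -0.1426  0.0672] F [ -0.8964 -22.1667  -5.0039] w -0.0001
   act -70.6
y-64.0 t 32.16 pos [ 0.5844 -0.1426  0.0672] F [ -1.4544 -24.0051  -7.285 ] w -0.0004
   act -70.5
y-63.0 t 32.41 pos [ 0.5844 -0.1426  0.0672] F [ -1.2058 -26.7002  -7.4646] w 0.0003
   act -70.5
y-62.0 t 32.66 pos [ 0.5844 -0.1425  0.0673] F [ -1.127  -29.8343  -8.7465] w -0.0001
   act -70.5
y-61.0 t 32.91 pos [ 0.5844 -0.1425  0.0673] F [ -2.1895 -33.0434  -9.4865] w 0.0001
   act -70.4
```

The force trace matches the catch: it rose to 15 N and released by snapping forward about 7 mm. It then met a rigid stop at TCP bed y −70.6, against −69 predicted for closed. I'll retreat and verify.

```bash
python3 - <<'E'
from h import *
arm.line_to(bed(0,-85,.067),feed=.05); st("back")
arm.line_to(bed(0,-90,.2),feed=.15)
arm.movep([.36,-.35,.3],rot(BY)); arm.dwell(.3); st("away")
for n in("side","top"):
    p,d=arm.camera(n); np.savez(n+"9.npz",p=p,d=d)
    cv2.imwrite(f"pics/{n}9.png",cv2.resize(p[140:240,270:440] if n=="top" else p[170:370,250:430],None,fx=3.,fy=3.,interpolation=cv2.INTER_CUBIC)[:,:,::-1])
    cv2.imwrite(f"pics/{n}9f.png",p[:,:,::-1])
E
```

```text
back t 33.54 pos [ 0.5852 -0.1563  0.067 ] F [-0.4809  0.031  -0.5169] w -0.0005
away t 36.06 pos [ 0.3606 -0.3495  0.2996] F [0.0518 0.1129 0.0578] w 0.0001
```

View pics/side9.png

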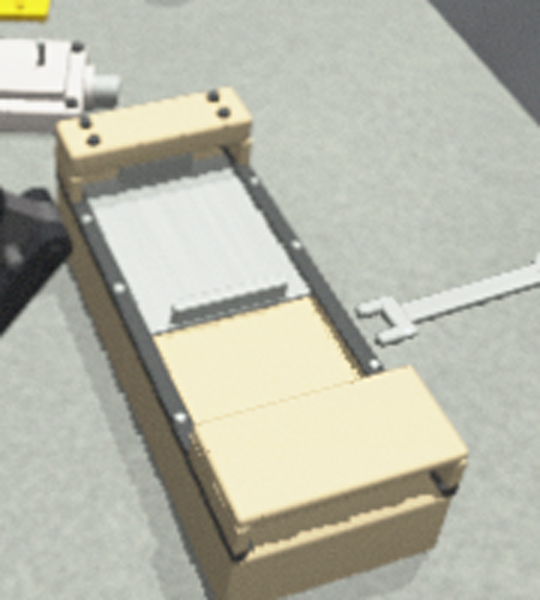

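View pics/top9f.png

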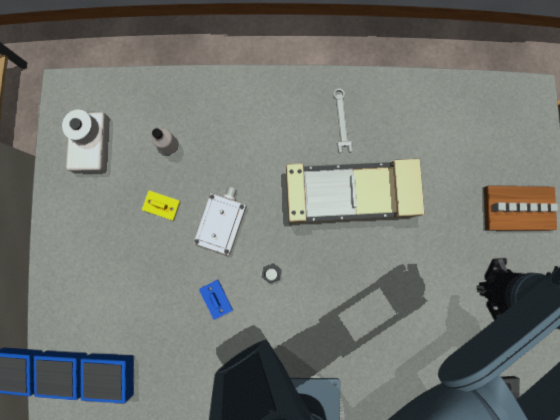

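The cover is closed with the rib under the hood. The heel is at side crop (172–288, 288–315), and the bottle, wrench and bolt are unmoved. One last numeric check on the heel before handing in.

```bash
python3 - <<'E'
from h import *
c,s=np.cos(np.radians(BY)),np.sin(np.radians(BY))
def tb(X): D=X[:,:2]-BC; return np.c_[c*D[:,0]+s*D[:,1],-s*D[:,0]+c*D[:,1]]*1000
P=cloud("top",np.load("top9.npz")["d"]); Z=P[...,2]; B=tb(P.reshape(-1,3)).reshape(*Z.shape,2)
m=(Z>.0735)&(Z<.09)&(abs(B[...,0])<38)&(B[...,1]>-85)&(B[...,1]<-35)
v,u=np.nonzero(m); print(len(u),"heel y (expect -54)",tb(onplane("top",np.c_[u,v],.0815)).mean(0))
# bystanders: pixel change between first and last top pictures
a=np.load("top0.npz")["p"].astype(int);b=np.load("top9.npz")["p"].astype(int)
for n,(u0,u1,v0,v1) in dict(bottle=(145,185,120,160),wrench=(328,358,85,155),bolt=(258,285,260,285)).items():
    print(n,abs(a-b).max(2)[v0:v1,u0:u1].mean())
arm.hand_in()
E
```

```text
112 heel y (expect -54) [ -0.4457 -54.8741]
bottle 3.154375
wrench 3.5385714285714287
bolt 3.2488888888888887
the job is handed in; nothing more can be done
```

The jig plate is in the bed's compartment, the cover is closed past its catch, and the job was handed in at about 36 s of the 64 s allowed. No verdict is reported.

- **Plate:** I lifted it straight up off the dowels by its handle, level, and set it down in the compartment. It touched the floor at the expected height (TCP 23.5 mm). A picture after release showed it flat and roughly central; the closed cover hides it now.
- **Cover:** I pulled it by the rib to about 45 mm open, then pushed the heel with the shut fingers. Resistance rose to about 15 N, the cover snapped forward, and it met a rigid stop, which I pressed with up to 33 N.
- **Last checks:** After I let go, the heel measured at bed y −54.9 mm, against −54.0 for fully closed. That is within the camera's 2 mm accuracy. The arm stood clear, and before/after pictures show the bottle, wrench and bolt unmoved.
- **Disagreements:**
  - At the end of the pull the fingers touched the hood, at 12.5 N and briefly 26 N as they opened. That is below the 40 N limit, and I backed off.
  - The force reading did not clearly show contact on the first part of the heel push, so I confirmed by picture that the cover was moving.

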